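# Mount the lens carrier on the blocker and poise the blocking tool over the lens

## Robot

A 7-joint arm with a two-finger parallel gripper is mounted at the origin on the work surface. World frame = base frame: x ahead of the robot, y to its left, z up, the work surface at z = 0. Lengths are in mm, angles in rad, forces in N, time in s.
With the tool pointing down it reaches from about 400 to 875 mm from the base axis. Payload 4.4 kg.
Tool frame: the origin (TCP) lies at the very end of the fingers, on their centre line; the grasp point (between the pads) lies 19 mm behind it (ctrl.grip_point_offset is the distance from the TCP to the grasp point, in mm); z points along the fingers, x is the direction in which the jaws open and shut, and the axes are right-handed (so a half turn about z gives the same grasp; the last joint's range is limited). The gripper opens to 85 mm and grips with 20 to 120 N. Pads are 22 mm wide; open, the fingers measure 114 mm over their backs; the gripper's body (76 mm by 85 mm) begins 54 mm behind the grasp point. The pads swing forward as they close: fully open they stand 13 mm farther back than shut.
Start: joints at [-1.267, 0.628, 0.038, 1.517, -0.027, 0.996, -0.02], TCP at [234.906, 606.083, 231.313] pointing down, gripper open.
Joint ranges: [-3.06, 3.06], [-0.37, 2.12], [-1.25, 1.32], [0.18, 2.47], [-1.1, 4.24], [0.23, 1.98], [-2.94, 2.94]. Speed limits (rad/s): [2.57, 2.57, 3.14, 3.14, 3.14, 3.14, 3.14].

## Interface

Orientations are given as [roll, pitch, yaw] about the fixed x, y, z axes, in that order (R = Rz(yaw) Ry(pitch) Rx(roll)).
In Python, from cell import ctrl gives the robot as it stands.
- The arm moves only by the shell command python3 -m pendant 'ROWS'. ROWS is JSON, one flat list of numbers, 7 for each row, row after row: the shift along the world's x, y, z in m, then the turn, a rotation vector about the world's x, y, z in degrees, then the opening, from 0 (shut) to 1 (fully open). A call has 1 to 20 rows; each row is the pose to reach, as a shift and turn from the pose measured when the call began; what a row does not reach only later rows make up. A row lasts 1/12 s, in which the tool goes at most 41.7 mm and 7.16 degrees, less where a joint would pass 70% of its speed; a pose out of reach is approached as far as the arm can. A call with a gripper value outside its range is refused whole. The fingers move at their own pace and stop on an object; the grip force is fixed at half the most. Time passes only in rows, so rows that repeat a pose let the fingers close. It gives the time, the measured TCP pose, the force and the opening at its end, in the units of the state.
- ctrl.read_state(): the state, without advancing time (a new reading comes with each control period).
- ctrl.get_image(name): name is "side" or "top"; returns a dict with "image" (420x560x3 uint8, red, green, blue), "fx", "fy", "cx", "cy" (pixels), "dist_coeffs" ([k1, k2, p1, p2, k3] as OpenCV has them; the pictures are not rectified), "world_from_camera" (4x4, takes a point from camera to world coordinates). Camera axes: x right, y up, looking along -z (the intrinsics and any distortion apply to the point x, -y, -z); pixel columns grow to the right and rows downward; lengths in mm; the calibration is good to about 2 mm. A picture is of the moment at which its call begins. There is no depth.
- ctrl.finish_job(): hands the job in, once; it reports no verdict.
Trained networks look in a picture, given as the dict that the camera call returned (one of the last four; its "shot" number tells which), for a name from the list of things; names that differ only in an ending like _2 or _b are one class to them, and where a whole thing is asked for, a point or a joint stands for the part that bears it (a point fixed in the world has none). Each returns a list of dicts, best first, with "confidence" (0 to 1); they miss things now and then, are a little off and sometimes report something else, mostly with a low value. They report only what shows in the picture. A call takes as long as a camera call. They do not tell look-alikes from the thing itself.
- ctrl.cut_out(picture, label): "mask" (420x560 bool, what is visible of it) and "bbox" ([left, top, right, bottom] in pixels, round what is visible of it).
The state is a dict: "clock": time; "qpos": joint angles; "qd": joint speeds; "tau": joint torques, N m; "eef_pos": TCP position; "tool_rot": TCP orientation; "force": force on the tool from outside, world axes, zero at the start; "torque": the same for the moment, N m; "width": finger opening in mm.
Only numpy, scipy, OpenCV 4.12 (cv2) and the standard library are available. Lean on these libraries where they do the work, as an engineer would, in place of code of your own. Each camera call takes 0.05 s, during which the arm holds its last target. There are 200 camera calls.

## Task

Fit the lens carrier onto the blocker: lower its plate over the two locating pins until it lies flush, and only then let go of it. Then take the blue blocking tool from the rack, lift it over the screen and hold it upright and still about 10 mm above the lens, centred on the lens's red dot and with its oblong foot in line with the carrier plate, not touching it: finish there, still holding the tool. Do not touch the screen, and leave the orange tool, the bottle, the jar and the spectacles where they are.

Things in the scene. Friction and masses are not known exactly. Their poses are not given: they have to be found in the camera images.
- carrier_center (a point): Loose lens carrier, 0.3 kg, on a black mat 4 mm thick: aluminium plate 150x40x8 mm, on it a black chuck 56x48x30 mm (x, y, z), lens on top. Point: middle of the chuck, 23 mm above the plate's underside. x along the plate, z up. Grip the chuck's y faces, 48 mm apart; they stand 4 mm out beyond the plate, 8 to 38 mm above its underside. 10 mm through holes at x = +58 and -58 mm, y = 0. Same after half a turn.
- lens_top (a point): Top of the clear greenish domed lens (44 mm across, 5 mm high) fixed on the carrier's chuck, marked by a 6 mm red dot on a white line along the plate: 20 mm above carrier_center, 43 mm above the plate's underside. Moves with the carrier; same axes.
- seat (a point): Blocker, a fixed low white machine: its flat grey table (170x120 mm) is 45 mm up. Point: table top, half-way between two brass pins at x = +58 and -58 mm, y = 0, 8 mm thick, 18 mm tall, top 7 mm tapered. z up. It reaches 95 mm to -x, 165 mm to +x, 80 mm to the sides; console at x 112 to 162 mm, 76 mm over the bench. Carrier seats, underside here, long axis along x, either way round.
- block_blue_center (a point): Blue blocking tool, loose, 0.1 kg, upright on a grey rack (70x170 mm, 12 mm high; two tools about 100 mm apart). White oblong foot 40x28x12 mm (x, y, z), on it a blue upright bar 26x18 mm (x, y), 12 to 70 mm above the underside. Point: on its axis, 40 mm above the underside. x along the foot, z up. Grip the bar across its 18 mm (y faces). Same after half a turn.
- block_blue_foot (a point): Centre of the underside of the blue tool's foot, 40 mm below block_blue_center; same axes.
- block_orange_center (a point): Orange blocking tool of the same shape on the other place of the same rack (loose; leave alone); point 40 mm above its underside.
- screen_top (a point): Middle of the top edge of a fixed upright dust screen, white with a blue top edge, standing between the carrier and rack on one side and the blocker on the other: 300 mm long along its x, 12 mm thick, top 100 mm above the bench; z up. Two feet under it are 50 mm wide (y) and 10 mm high.
- cleaner_center (a point): White bottle with a blue band, 52 mm across and 130 mm tall, loose, standing on the bench (leave alone); its middle.
- jar_center (a point): White jar with green cap, 56 mm across and 55 mm tall, loose (leave alone); its middle.
- spectacles_center (a point): Green spectacles standing upside down on the bench, 130 mm wide (y), 44 mm high, with the temples reaching 130 mm along +x (leave alone); the point is the middle of the front.
Mind the look-alikes: they are no part of the job. Of the things that look like the part that bears block_blue_center, the middle-sized one is meant.

How it is judged (in metres and radians):
On the way, in this order (a step that is already met when the one before it is completed fails the run):
1. the carrier, still gripped, is down over both pins (z of carrier in the frame of seat below 0.008 m and horizontal distance between carrier and seat below 0.005 m and angle between the x axis of carrier and the x axis of seat, either way round below 0.06 rad and contact force between carrier and the fingers above 0.5 N), for 0.04 s.
2. the carrier lies flush over the pins and is let go (z of carrier in the frame of seat below 0.002 m and horizontal distance between carrier and seat below 0.004 m and angle between the x axis of carrier and the x axis of seat, either way round below 0.05 rad and angle between carrier's own z axis and vertical below 0.03 rad and contact force between carrier and the fingers below 0.1 N), for 0.2 s.
3. the blue tool, gripped, passes over the screen (x of block_blue_foot in the frame of screen_top between -0.16 and 0.16 m and y of block_blue_foot in the frame of screen_top between -0.03 and 0.03 m and z of block_blue_foot in the frame of screen_top above 0 m and contact force between block_blue and the fingers above 0.5 N), for 0.02 s.
At the end, for the whole second after the job is handed in: Carrier flush on the blocker (2 mm), centred (4 mm), in line (3 deg), let go; blue tool held still and upright (6 deg), foot 3 to 20 mm over the lens top, not touching, within 6 mm of its centre sideways, in line with the plate (8 deg, either way round) (all of step 2 and horizontal distance between block_blue_foot and lens_top below 0.006 m and z of block_blue_foot in the frame of lens_top between 0.003 and 0.02 m and angle between the x axis of block_blue and the x axis of carrier, either way round below 0.14 rad and angle between block_blue's own z axis and vertical below 0.1 rad and contact force between block_blue and the fingers above 1 N and contact force between block_blue and carrier below 0.1 N and linear speed of block_blue below 0.02 m/s); the arm keeps its last pose, push and grip.
It fails at once if the screen is touched (contact force between screen and anything else above 1 N).
It fails at once if the blue tool touches the carrier or its lens (contact force between block_blue and carrier above 0.5 N).
It fails at once if the orange tool, the bottle, the jar or the spectacles are displaced (distance of any of block_orange_center, cleaner_center, jar_center, spectacles_center from where it was at the start of the episode above 0.012 m).
It also fails if it takes over 61 s, if anything falls off the work surface, if the arm or the gripper's body presses on something with over 40 N, if the wrist force passes 120 N, or if a joint passes its speed limit or range.

## Working session

There is one attempt and no reset: what is moved stays moved. The work goes in short steps, Python scripts to look and compute and a shell command to move; the robot and the scene stay as the last step left them, time stands still between calls to the robot, and variables do not carry over. Pictures are saved under pics/ and viewed, about 8 in all and at most 12, crops included, and the job is handed in when it is done.

```bash
mkdir -p pics; ls; cat > h.py <<'E'
import numpy as np, cv2
from cell import ctrl
def save(p,name): cv2.imwrite('pics/'+name,p['image'][:,:,::-1])
def K(p): return np.array([[p['fx'],0,p['cx']],[0,p['fy'],p['cy']],[0,0,1.]])
def ray(p,uv):
    u=cv2.undistortPoints(np.array([[uv]],float),K(p),np.array(p['dist_coeffs'],float))[0,0]
    T=np.array(p['world_from_camera']); return T[:3,3],T[:3,:3]@np.array([u[0],-u[1],-1.])
def atz(p,uv,z):
    o,d=ray(p,uv); return o+d*(z-o[2])/d[2]
def proj(p,X):
    T=np.array(p['world_from_camera']); c=(np.atleast_2d(X)-T[:3,3])@T[:3,:3]; c=c*[1,-1,-1]
    return cv2.projectPoints(c.reshape(-1,1,3),np.zeros(3),np.zeros(3),K(p),np.array(p['dist_coeffs'],float))[0][:,0]
E
python3 - <<'E'
from h import *
s=ctrl.read_state();print(s)
for n in('top','side'):
    p=ctrl.get_image(n);save(p,n+'0.png');print(n,np.round(p['world_from_camera'],3).tolist(),p['fx'],p['dist_coeffs'])
    for l in['carrier_center','lens_top','seat','block_blue_center','block_orange_center','screen_top','cleaner_center','jar_center','spectacles_center']:
        try: print(l,[(np.round(d['bbox']).tolist(),round(d['confidence'],2)) for d in ctrl.cut_out(p,l)])
        except Exception as e: print(l,e)
E
```

```text
pics
{'clock': 0.0, 'qpos': array([-1.26681109,  0.62935302,  0.03845126,  1.51838448, -0.02698216,
        0.99630072, -0.02000739]), 'qd': array([ 0.00050503,  0.00077652,  0.00255098, -0.00030129,  0.00016183,
       -0.00080108, -0.00192303]), 'tau': array([ 5.89971605e-04, -5.63409805e+01,  1.22685079e+00, -1.93442631e+01,
        1.11473768e-02,  1.06228862e-02, -3.82620826e-06]), 'eef_pos': array([234.67353706, 605.47672866, 230.37953393]), 'tool_rot': array([3.14154600e+00, 1.92671278e-03, 1.20100545e+00]), 'force': array([-0.45912541,  0.54768657, -0.59000025]), 'torque': array([0.02082378, 0.01760652, 0.01154445]), 'width': 85.46806180842391}
top [[0.014, 0.987, -0.159, 385.961], [-1.0, 0.017, 0.021, 6.587], [0.024, 0.159, 0.987, 1031.884], [0.0, 0.0, 0.0, 1.0]] 413.95124864031646 [0.03680889 0.         0.         0.         0.        ]
carrier_center [([155.0, 167.0, 219.0, 193.0], 0.64)]
lens_top [([155.0, 168.0, 215.0, 194.0], 0.96)]
seat [([343.0, 122.0, 422.0, 234.0], 0.9)]
block_blue_center [([195.0, 291.0, 220.0, 317.0], 0.77), ([217.0, 248.0, 231.0, 262.0], 0.73), (
[... 548 characters left out ...]
145.0, 315.0, 189.0], 0.62)]
seat [([272.0, 311.0, 464.0, 420.0], 0.64), ([213.0, 211.0, 383.0, 273.0], 0.41)]
block_blue_center [([207.0, 173.0, 227.0, 205.0], 0.78), ([145.0, 164.0, 180.0, 211.0], 0.7), ([274.0, 314.0, 463.0, 420.0], 0.32)]
block_orange_center [([208.0, 143.0, 229.0, 177.0], 0.93)]
screen_top [([208.0, 210.0, 384.0, 272.0], 0.9), ([279.0, 141.0, 313.0, 188.0], 0.22)]
cleaner_center [([380.0, 177.0, 413.0, 241.0], 0.72), ([207.0, 173.0, 227.0, 209.0], 0.56), ([209.0, 145.0, 231.0, 175.0], 0.56)]
jar_center [([168.0, 284.0, 204.0, 328.0], 0.72), ([347.0, 145.0, 398.0, 187.0], 0.63)]
spectacles_center [([349.0, 145.0, 416.0, 189.0], 0.71), ([206.0, 177.0, 228.0, 206.0], 0.2)]
```

View pics/top0.png

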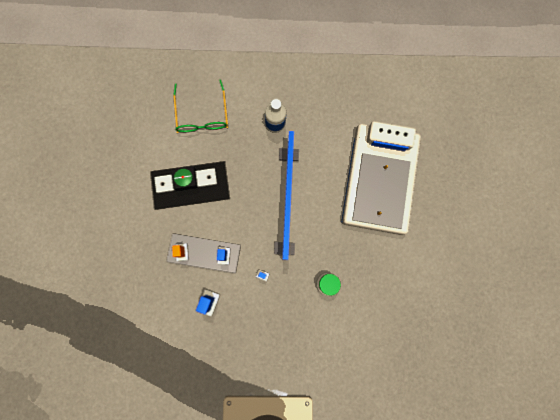

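View pics/side0.png

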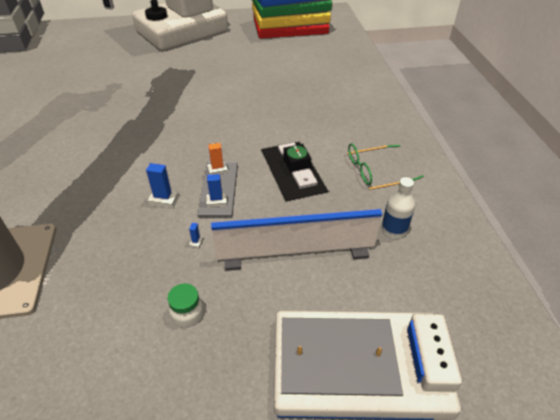

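The top view shows three blue tools, at about (207,303), (223,255) and (263,275). The first is large and the last is tiny. The middle-sized one stands on the rack beside the orange tool, which fits the description. I'll confirm it in enlarged crops.

```bash
python3 - <<'E'
from h import *
t=cv2.imread('pics/top0.png');s=cv2.imread('pics/side0.png')
def c(im,x,y,w,h,k,):return cv2.resize(im[y:y+h,x:x+w],None,fx=k,fy=k,interpolation=cv2.INTER_CUBIC)
a=np.hstack([c(t,145,155,90,60,4.4444)[:266],c(t,160,225,90,60,4.4444)[:266]])
b=np.hstack([c(s,255,135,80,66,5)[:330],c(s,135,135,110,80,400/110)[:330]]) if 0 else None
b1=c(s,255,135,80,66,5)[:290,:400]; b2=c(s,140,135,110,80,400/110)[:290,:400]
cv2.imwrite('pics/crop1.png',np.vstack([a,np.hstack([b1,b2])]))
b1=c(t,340,118,90,120,4.8); b2=c(s,265,305,110*2-20,115,576/230)
H=max(b1.shape[0],b2.shape[0]);b2=cv2.resize(s[330:375,280:400],None,fx=3,fy=3,interpolation=2);b1=cv2.resize(t[155:225,365:430-20],None,fx=6,fy=6,interpolation=2)
o=np.zeros((420,270+360,3),np.uint8);o[:b1.shape[0],:b1.shape[1]]=b1;o[:135,270:]=b2;cv2.imwrite('pics/crop2.png',o)
E
```

```text
(no output)
```

View pics/crop1.png

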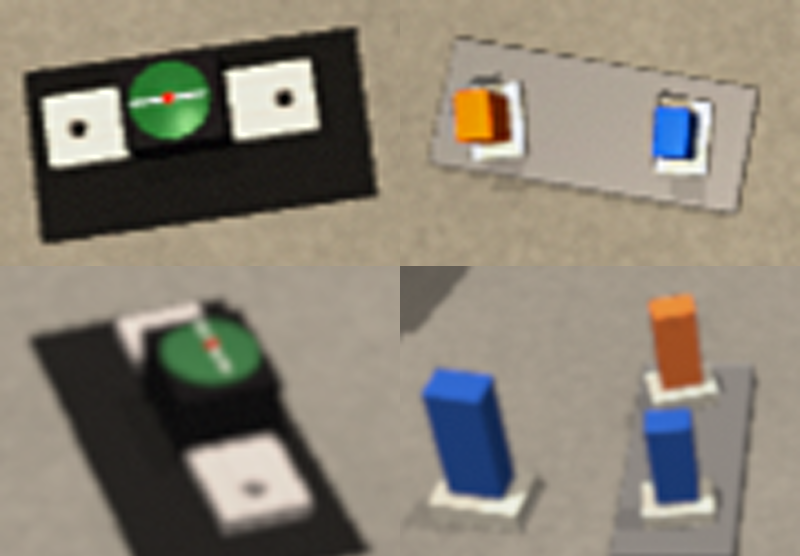

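View pics/crop2.png

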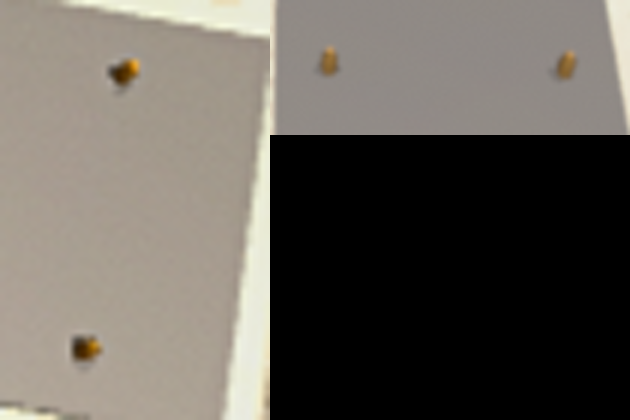

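The crops confirm it: the middle-sized blue tool is on the rack at top (223,255) and side (217,190). The big one at side (160,185) and the tiny one at side (195,234) stand on the bench. The red dot, holes and pins are all clear, so now I'll measure.

```bash
cat >> h.py <<'E'
from scipy.optimize import minimize, least_squares
def hsv(p): return cv2.cvtColor(p['image'],cv2.COLOR_RGB2HSV).astype(int)
def blob(m,box,w=None):
    x0,y0,x1,y1=box; k=np.zeros(m.shape,bool); k[y0:y1,x0:x1]=1; m=m&k
    v,u=np.nonzero(m); ww=np.ones(len(u)) if w is None else w[m]
    return np.array([(u*ww).sum(),(v*ww).sum()])/ww.sum(),len(u)
def tri(obs):
    A=np.zeros((3,3));b=np.zeros(3)
    for p,uv in obs:
        o,d=ray(p,uv);d/=np.linalg.norm(d);M=np.eye(3)-np.outer(d,d);A+=M;b+=M@o
    X=np.linalg.solve(A,b);return X,[np.round(proj(p,X)[0]-uv,2) for p,uv in obs]
def boxpts(x,y,yaw,lx,ly,z0,z1):
    c,s=np.cos(yaw),np.sin(yaw)
    return np.array([[x+c*a*lx/2-s*b*ly/2,y+s*a*lx/2+c*b*ly/2,z] for a in(-1,1) for b in(-1,1) for z in(z0,z1)])
def sil(p,pts,S=4):
    q=cv2.convexHull(((proj(p,pts)+.5)*S-.5).round().astype(np.int32)); im=np.zeros((420*S,560*S),np.float32)
    cv2.fillConvexPoly(im,q,1); return cv2.resize(im,(560,420),interpolation=cv2.INTER_AREA)
E
cat > m.py <<'E'
from h import *
t=ctrl.get_image('top');s=ctrl.get_image('side');T=hsv(t);S=hsv(s)
gt=255-t['image'].mean(2)
# red dot
red=lambda H:((H[:,:,0]<8)|(H[:,:,0]>172))&(H[:,:,1]>140)&(H[:,:,2]>110)
ur,n=blob(red(T),(172,165,195,190));us,n2=blob(red(S),(285,140,310,165));X,r=tri([(t,ur),(s,us)])
print('dot',ur,n,us,n2,X,r,'top@47',atz(t,ur,47),'side@47',atz(s,us,47))
# holes
hs=[]
for b in((157,178,169,190),(203,172,215,183)):
    x0,y0,x1,y1=b;w=np.clip(gt-90,0,None);u,n=blob(gt>100,b,w);hs.append(atz(t,u,12));print('hole',u,n,hs[-1])
print('holes mid',(hs[0]+hs[1])/2,'dist',np.linalg.norm(hs[0]-hs[1]),'yaw',np.degrees(np.arctan2(*(hs[0]-hs[1])[1::-1])))
br=lambda H:(H[:,:,0]>8)&(H[:,:,0]<28)&(H[:,:,1]>110)
ps=[]
for bt,bs in(((378,160,395,175),(370,342,390,362)),((370,205,390,220),(290,342,310,362))):
    a,n=blob(br(T),bt);b,m=blob(br(S),bs);X,r=tri([(t,a),(s,b)]);ps.append(X);print('pin',a,n,b,m,X,r,atz(t,a,54),atz(s,b,54))
print('pins mid',(ps[0]+ps[1])/2,'dist',np.linalg.norm(ps[0]-ps[1]),'yaw',np.degrees(np.arctan2(*(ps[0]-ps[1])[1::-1])))
bl=lambda H:(H[:,:,0]>100)&(H[:,:,0]<130)&(H[:,:,1]>120)
def cut(m,b):
    k=np.zeros(m.shape,np.float32);k[b[1]:b[3],b[0]:b[2]]=m[b[1]:b[3],b[0]:b[2]];return k
mt=cut(bl(T),(210,240,236,270));ms=cut(bl(S),(205,168,230,206))
x0=atz(t,(221,255),82)
for yaw0 in(0,30,60,90,120,150):
  def f(q,e=0):
    P=boxpts(q[0],q[1],q[2]/10,26,18,24,82);a=np.abs(sil(t,P)-mt).sum();b=np.abs(sil(s,P)-ms).sum();return (a,b) if e else a+b
  R=minimize(f,[x0[0],x0[1],np.radians(yaw0)*10],method='Nelder-Mead',options=dict(initial_simplex=[[x0[0],x0[1],np.radians(yaw0)*10],[x0[0]+8,x0[1],np.radians(yaw0)*10],[x0[0],x0[1]+8,np.radians(yaw0)*10],[x0[0],x0[1],np.radians(yaw0)*10+3]],maxiter=200))
  print('blue',np.round(R.x[:2],1),np.degrees(R.x[2]/10),R.fun,f(R.x,1),mt.sum(),ms.sum())
# rack orientation and screen from top: min-area rects
m=(bl(T));k=cut(m,(270,128,305,265));v,u=np.nonzero(k);r=cv2.minAreaRect(np.c_[u,v].astype(np.float32));P=cv2.boxPoints(r)
print('screen corners',[np.round(atz(t,q,100)[:2]) for q in P])
E
python3 m.py
```

```text
dot [182.5 176.5] 4 [297. 150.] 1 [612.43406515 215.98508308  46.20275835] [array([ 0.  , -0.06]), array([-0.06,  0.02])] top@47 [612.10278322 215.81251749  47.        ] side@47 [612.37912675 215.01257969  47.        ]
hole [162.15212465 183.53087819] 13 [601.17296917 272.62610413  12.        ]
hole [208.47546858 176.7337376 ] 14 [620.83839618 158.55341497  12.        ]
holes mid [611.00568267 215.58975955  12.        ] dist 115.75537754633304 yaw 99.78129586511577
pin [385.53846154 166.61538462] 13 [378.23333333 351.53333333] 30 [ 645.81804344 -278.45083091   49.35681958] [array([ 0.  , -0.03]), array([-0.06,  0.01])] [ 644.50313837 -277.09232215   54.        ] [ 644.46375628 -280.66294164   54.        ]
pin [379.16666667 212.91666667] 12 [299.44444444 350.11111111] 27 [ 531.03032376 -259.73024125   50.13851677] [array([-0.  , -0.14]), array([-0.22,  0.05])] [ 530.12466138 -258.67890454   54.        ] [ 530.87588285 -261.66151464   54.        ]
pins mid [ 588.4241836  -269.09053608   49.74766817] dist 116.30688766036646 yaw -9.26275013701323
blue [425.3 113.9] 3.1666325020936434 95.875 (np.float32(23.0625), np.float32(72.8125)) 105.0 295.0
blue [424.8 114.2] 2.5012075172324346 97.25 (np.float32(25.0), np.float32(72.25)) 105.0 295.0
blue [424.8 113. ] 79.16782074542986 136.8125 (np.float32(64.25), np.float32(72.5625)) 105.0 295.0
blue [424.7 113.8] 107.06106399296748 127.875 (np.float32(56.25), np.float32(71.625)) 105.0 295.0
blue [424.6 116. ] 106.99233018580405 126.5 (np.float32(55.5625), np.float32(70.9375)) 105.0 295.0
blue [424.6 115.2] 181.65785478159563 96.0 (np.float32(26.625), np.float32(69.375)) 105.0 295.0
screen corners [array([720.,   6.]), array([727., -47.]), array([420., -77.]), array([415., -27.])]
```

Measured: carrier at (612, 216) with yaw 99.8° and hole spacing 115.8 against 116. The seat is near (588, -269) with yaw -9.3°, and the blue tool near (425, 114). First I move above the carrier.

```bash
python3 -m pendant '[0.10,-0.10,0,0,0,-15,1, 0.377,-0.39,-0.12,0,0,-59,1, 0.377,-0.39,-0.12,0,0,-59,1, 0.377,-0.39,-0.12,0,0,-59,1, 0.377,-0.39,-0.12,0,0,-59,1, 0.377,-0.39,-0.12,0,0,-59,1, 0.377,-0.39,-0.12,0,0,-59,1, 0.377,-0.39,-0.12,0,0,-59,1, 0.377,-0.39,-0.12,0,0,-59,1, 0.377,-0.39,-0.12,0,0,-59,1, 0.377,-0.39,-0.12,0,0,-59,1, 0.377,-0.39,-0.12,0,0,-59,1, 0.377,-0.39,-0.12,0,0,-59,1, 0.377,-0.39,-0.12,0,0,-59,1, 0.377,-0.39,-0.12,0,0,-59,1, 0.377,-0.39,-0.12,0,0,-59,1, 0.377,-0.39,-0.12,0,0,-59,1, 0.377,-0.39,-0.12,0,0,-59,1, 0.377,-0.39,-0.12,0,0,-59,1, 0.377,-0.39,-0.12,0,0,-59,1]'
```

```text
clock: 2.77
eef_pos: [611.2, 217.7, 111.7]
tool_rot: [-3.141, -0.0, 0.174]
force: [0.6, 0.5, -0.3]
width: 85.6
```

```bash
python3 -m pendant '[0.0005,-0.002,-0.03,0,0,0,1, 0.0005,-0.002,-0.06,0,0,0,1, 0.0005,-0.002,-0.08,0,0,0,1, 0.0005,-0.002,-0.095,0,0,0,1, 0.0005,-0.002,-0.103,0,0,0,1, 0.0005,-0.002,-0.103,0,0,0,1, 0.0005,-0.002,-0.103,0,0,0,1, 0.0005,-0.002,-0.103,0,0,0,0, 0.0005,-0.002,-0.103,0,0,0,0, 0.0005,-0.002,-0.103,0,0,0,0, 0.0005,-0.002,-0.103,0,0,0,0, 0.0005,-0.002,-0.103,0,0,0,0, 0.0005,-0.002,-0.103,0,0,0,0, 0.0005,-0.002,-0.103,0,0,0,0, 0.0005,-0.002,-0.103,0,0,0,0]'; python3 - <<'E'
from h import *
p=ctrl.get_image('side');save(p,'side1.png')
E
```

```text
clock: 4.02
eef_pos: [612.4, 216.0, 10.1]
tool_rot: [-3.14, -0.002, 0.174]
force: [-1.4, -0.2, 6.9]
width: 47.0
```

```bash
python3 -m pendant '[0,0,0.01,0,0,0,0, 0,0,0.03,0,0,0,0, 0,0,0.06,0,0,0,0, 0,0,0.10,0,0,0,0, 0,-0.02,0.14,0,0,5,0, 0,-0.05,0.17,0,0,12,0, 0,-0.085,0.19,0,0,18,0, 0,-0.12,0.19,0,0,24,0, 0,-0.155,0.19,0,0,30,0, 0,-0.19,0.19,0,0,36,0, 0,-0.225,0.19,0,0,42,0, 0,-0.26,0.19,0,0,48,0, 0,-0.295,0.19,0,0,54,0, 0,-0.33,0.19,0,0,60,0, -0.005,-0.365,0.19,0,0,65,0, -0.01,-0.40,0.19,0,0,69,0, -0.015,-0.435,0.18,0,0,70.7,0, -0.02,-0.46,0.17,0,0,70.7,0, -0.024,-0.48,0.16,0,0,70.7,0, -0.024,-0.485,0.15,0,0,70.7,0]'; cat > seat.py <<'E'
from h import *
import sys
t=ctrl.get_image('top');s=ctrl.get_image('side');save(t,sys.argv[1]+'t.png');save(s,sys.argv[1]+'s.png')
a=t['image'][110:250,330:470][:,:,::-1];b=s['image'][200:420,240:480][:,:,::-1]
a=cv2.resize(a,(420,420),interpolation=2);b=cv2.resize(b,(380,348),interpolation=2)
o=np.zeros((420,800,3),np.uint8);o[:,:420]=a;o[:348,420:]=b;cv2.imwrite('pics/'+sys.argv[1]+'c.png',o);print(ctrl.read_state()['eef_pos'],ctrl.read_state()['tool_rot'])
E
python3 seat.py a
```

```text
clock: 5.73
eef_pos: [585.6, -275.5, 159.8]
tool_rot: [-3.139, 0.003, 1.4]
force: [-0.2, -1.4, -2.5]
width: 47.3
[ 586.28060002 -270.23453288  158.30705915] [-3.13636067e+00 -1.88539552e-03  1.40431128e+00]
```

View pics/ac.png

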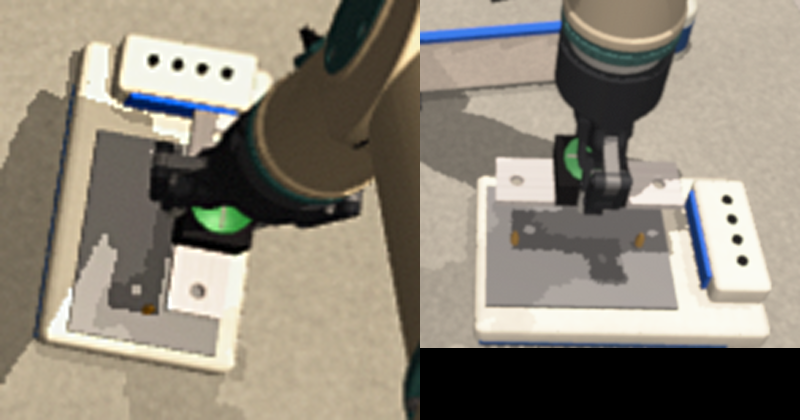

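Both holes show in the side view at about (301,314) and (391,316), and the carrier is gripped straight. I'll lower it to just above the pins and compare holes with pins in the same view.

```bash
python3 -m pendant '[0.0015,0.001,-0.02,0,0,0.3,0, 0.0015,0.001,-0.04,0,0,0.3,0, 0.0015,0.001,-0.06,0,0,0.3,0, 0.0015,0.001,-0.07,0,0,0.3,0, 0.0015,0.001,-0.072,0,0,0.3,0, 0.0015,0.001,-0.072,0,0,0.3,0, 0.0015,0.001,-0.072,0,0,0.3,0, 0.0015,0.001,-0.072,0,0,0.3,0]'; python3 seat.py b; python3 - <<'E'
import cv2,numpy as np
s=cv2.imread('pics/bs.png');t=cv2.imread('pics/bt.png')
a=cv2.resize(s[315:375,265:425],None,fx=5,fy=5,interpolation=2);b=cv2.resize(t[170:225,360:440],None,fx=5,fy=5,interpolation=2)
o=np.zeros((575,800,3),np.uint8);o[:300]=a;o[300:575,:400]=b;cv2.imwrite('pics/bz.png',o)
E
```

```text
clock: 6.5
eef_pos: [588.9, -269.3, 87.8]
tool_rot: [-3.139, -0.001, 1.41]
force: [0.3, 0.9, -2.8]
width: 47.1
[ 588.56922484 -269.4688658    87.57722423] [-3.13841114e+00 -1.39427725e-03  1.40950038e+00]
```

View pics/bz.png

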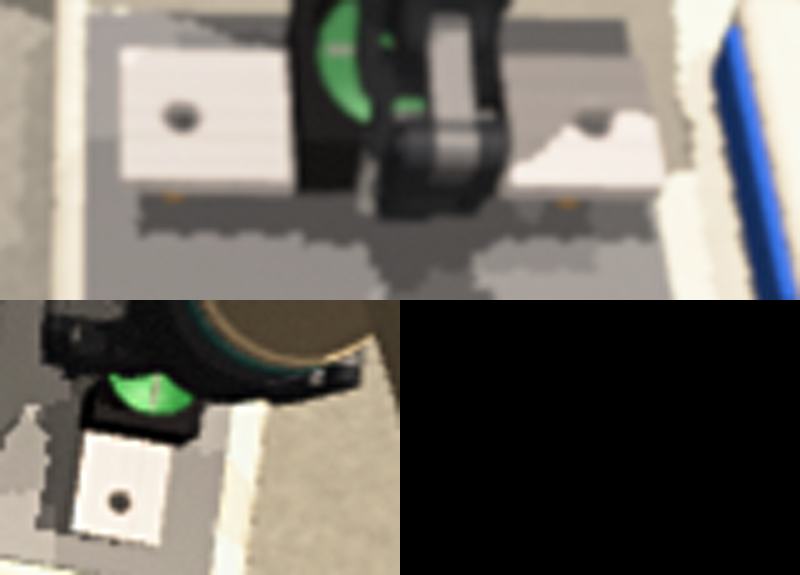

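```bash
python3 - <<'E'
from h import *
t=ctrl.get_image('top');s=ctrl.get_image('side')
Z=89.5
def ref(p,uv,r=5):
    g=255-cv2.GaussianBlur(p['image'].mean(2).astype(np.float32),(3,3),0);u,v=np.round(uv).astype(int)
    w=g[v-r:v+r+1,u-r:u+r+1];w=np.clip(w-np.median(w)-25,0,None);V,U=np.mgrid[v-r:v+r+1,u-r:u+r+1]
    return np.array([(U*w).sum(),(V*w).sum()])/w.sum()
L=ref(s,(301,337.8));R_=(383.4,339.0);T=ref(t,(383.6,210))
l,r=atz(s,L,Z),atz(s,R_,Z);d=r-l
print('side',L,l,r,'mid',(l+r)/2,np.linalg.norm(d),np.degrees(np.arctan2(d[1],d[0])));print('top left hole',T,atz(t,T,Z),tri([(t,T),(s,L)]))
E
```

```text
side [300.56899487 338.50125255] [ 531.10442343 -262.56432335   89.5       ] [ 646.31060388 -280.32152304   89.5       ] mid [ 588.70751366 -271.4429232    89.5       ] 116.56664255186317 -8.762277600351803
top left hole [383.48891267 210.26352483] [ 531.25933495 -259.21284588   89.5       ] (array([ 531.77097857, -260.36027409,   85.42446453]), [array([0.  , 0.05]), array([ 0.08, -0.02])])
```

Both cameras agree that the carrier sits about +1.0, -0.4 mm off the pins. I'll correct that and go down in two stages.

```bash
python3 -m pendant '[-0.001,0.0004,-0.008,0,0,-0.3,0, -0.001,0.0004,-0.014,0,0,-0.3,0, -0.001,0.0004,-0.018,0,0,-0.3,0, -0.001,0.0004,-0.021,0,0,-0.3,0, -0.001,0.0004,-0.024,0,0,-0.3,0, -0.001,0.0004,-0.027,0,0,-0.3,0, -0.001,0.0004,-0.029,0,0,-0.3,0, -0.001,0.0004,-0.029,0,0,-0.3,0]'
```

```text
clock: 7.37
eef_pos: [586.9, -268.9, 57.6]
tool_rot: [-3.137, -0.002, 1.404]
force: [-0.6, 0.8, -1.8]
width: 47.2
```

```bash
python3 -m pendant '[0,0,-0.002,0,0,0,0, 0,0,-0.004,0,0,0,0, 0,0,-0.006,0,0,0,0, 0,0,-0.007,0,0,0,0, 0,0,-0.0075,0,0,0,0, 0,0,-0.0075,0,0,0,0, 0,0,-0.0075,0,0,0,0]'; python3 seat.py d
```

```text
clock: 7.95
eef_pos: [586.9, -268.9, 51.1]
tool_rot: [-3.137, -0.002, 1.404]
force: [-2.5, 1.3, 6.1]
width: 47.3
[ 586.87493882 -268.93560874   51.05505668] [-3.13701925e+00 -1.60085788e-03  1.40416479e+00]
```

The seating height is 51.1 as predicted, with contact force. I release and rise straight up.

```bash
python3 -m pendant '[0,0,0,0,0,0,0.5, 0,0,0,0,0,0,0.8, 0,0,0,0,0,0,1, 0,0,0,0,0,0,1, 0,0,0,0,0,0,1, 0,0,0,0,0,0,1, 0,0,0,0,0,0,1, 0,0,0.01,0,0,0,1, 0,0,0.03,0,0,0,1, 0,0,0.06,0,0,0,1, 0,0,0.10,0,0,0,1, 0,0,0.14,0,0,0,1, 0,0,0.17,0,0,0,1, 0,0.02,0.18,0,0,0,1, 0,0.05,0.18,0,0,0,1, 0,0.085,0.18,0,0,0,1, 0,0.12,0.18,0,0,0,1, 0,0.15,0.18,0,0,0,1, 0,0.17,0.18,0,0,0,1, 0,0.17,0.18,0,0,0,1]'; python3 seat.py e
```

```text
clock: 9.72
eef_pos: [587.2, -91.8, 232.1]
tool_rot: [-3.137, -0.006, 1.412]
force: [0.0, 0.4, 1.5]
width: 85.9
[587.06162196 -98.13862635 231.88880887] [-3.13792391e+00 -1.38890898e-03  1.40635705e+00]
```

View pics/ec.png

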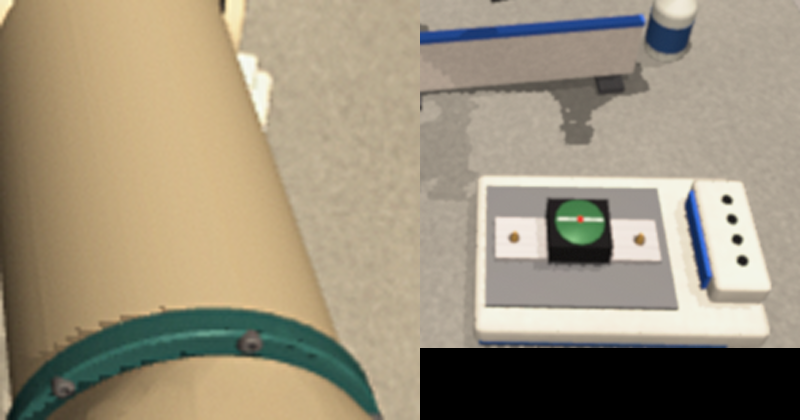

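The carrier is seated, with pins visible in both holes at crop (514,237) and (640,239). Now I refine the blue tool's pose from the first pictures, fitting each camera separately, and get the screen line.

```bash
python3 - <<'E'
from h import *
t=ctrl.get_image('top');s=ctrl.get_image('side')
t['image']=cv2.imread('pics/top0.png')[:,:,::-1].copy();s['image']=cv2.imread('pics/side0.png')[:,:,::-1].copy()
T=hsv(t);S=hsv(s)
def cut(m,b):
    k=np.zeros(m.shape,np.uint8);k[b[1]:b[3],b[0]:b[2]]=m[b[1]:b[3],b[0]:b[2]];return k
bl=lambda H,v=0:(H[:,:,0]>100)&(H[:,:,0]<130)&(H[:,:,1]>120)&(H[:,:,2]>v)
mt=cut(bl(T),(212,244,236,268));ms=cut(bl(S),(205,168,230,206))
for n,m in(('t',mt),('s',ms)):
    v,u=np.nonzero(m);print(n,m.sum(),u.min(),u.max(),v.min(),v.max())
# bright top faces
ft=cut(bl(T,190),(212,244,236,268));fs=cut(bl(S,190),(205,168,230,206))
for p,f,H,n in((t,ft,T,'t'),(s,fs,S,'s')):
    v,u=np.nonzero(f);print(n,f.sum(),u.mean(),v.mean(),atz(p,(u.mean(),v.mean()),82) if f.sum() else '')
P=boxpts(425,114,np.radians(3),26,18,24,82)
print(proj(t,P).min(0),proj(t,P).max(0),proj(s,P).min(0),proj(s,P).max(0))
# foot in side+top
wt=cut((T[:,:,1]<45)&(T[:,:,2]>190),(210,242,240,270));ws=cut((S[:,:,1]<60)&(S[:,:,2]>185),(200,190,232,210))
for p,f,n in((t,wt,'t'),(s,ws,'s')):
    v,u=np.nonzero(f);r=cv2.minAreaRect(np.c_[u,v].astype(np.float32));print(n,f.sum(),r,[np.round(atz(p,q,24)[:2],1).tolist() for q in cv2.boxPoints(r)])
for pr in((292,134),(285.5,259)):print('screen',atz(t,pr,100))
E
python3 -c "
import cv2,numpy as np
t=cv2.imread('pics/top0.png');s=cv2.imread('pics/side0.png')
cv2.imwrite('pics/bb.png',np.hstack([cv2.resize(t[240:272,210:242],(400,400),interpolation=2),cv2.resize(s[166:212,196:236],(400,460),interpolation=2)[:400]]))"
```

```text
t 104 217 226 249 260
s 295 207 221 174 199
t 80 220.5 254.0875 [425.32691733 113.74696692  82.        ]
s 53 212.83018867924528 176.9245283018868 [424.69914901 110.7137268   82.        ]
[216.31930583 248.33356188] [226.92698008 260.85503594] [205.8904491  172.04918248] [222.56016246 200.95951175]
t 79 ((226.37625122070312, 258.7376403808594), (18.010173797607422, 21.890817642211914), 5.710592269897461) [[392.8, 129.0], [444.8, 125.7], [441.1, 82.4], [389.1, 86.0]]
s 74 ((215.75999450683594, 200.17999267578125), (18.809043884277344, 8.061017990112305), 8.130102157592773) [[404.2, 100.0], [407.4, 123.4], [445.0, 109.8], [441.2, 86.7]]
screen [706.89341667 -45.59722609 100.        ]
screen [415.72000491 -33.37443758 100.        ]
```

View pics/bb.png

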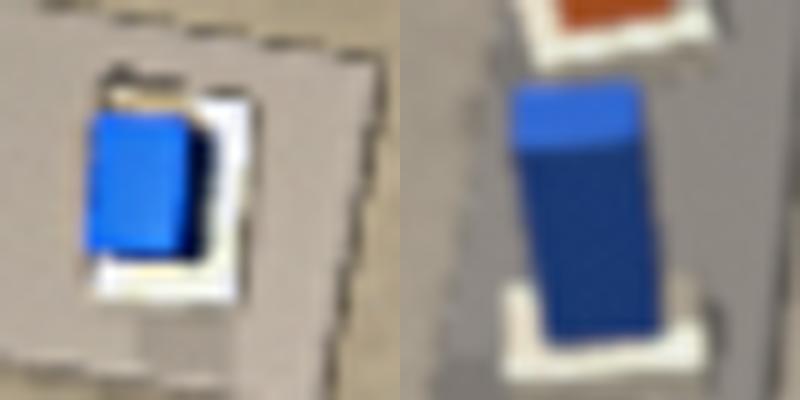

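The blue tool's top face is at (425, 113) in both views to within 3 mm (y is the jaw direction, so it centres itself), and its yaw is about -1°. I cross back high and then stop above it.

```bash
python3 -m pendant '[-0.02,0.03,0,0,0,1,1, -0.045,0.06,0,0,0,2,1, -0.07,0.09,0,0,0,3,1, -0.095,0.12,0,0,0,5,1, -0.12,0.15,0,0,0,6,1, -0.14,0.18,0,0,0,7,1, -0.155,0.2,0,0,0,8,1, -0.162,0.211,-0.03,0,0,8.4,1, -0.162,0.211,-0.07,0,0,8.4,1, -0.162,0.211,-0.10,0,0,8.4,1, -0.162,0.211,-0.12,0,0,8.4,1, -0.162,0.211,-0.12,0,0,8.4,1, -0.162,0.211,-0.12,0,0,8.4,1, -0.162,0.211,-0.12,0,0,8.4,1]'
```

```text
clock: 11.08
eef_pos: [426.0, 109.9, 112.5]
tool_rot: [-3.139, -0.001, 1.547]
force: [0.3, -0.4, -0.0]
width: 85.0
```

```bash
python3 -m pendant '[-0.001,0.003,-0.01,0,0,0.4,1, -0.001,0.003,-0.03,0,0,0.4,1, -0.001,0.003,-0.05,0,0,0.4,1, -0.001,0.003,-0.065,0,0,0.4,1, -0.001,0.003,-0.075,0,0,0.4,1, -0.001,0.003,-0.0785,0,0,0.4,1, -0.001,0.003,-0.0785,0,0,0.4,1, -0.001,0.003,-0.0785,0,0,0.4,0.5, -0.001,0.003,-0.0785,0,0,0.4,0.3, -0.001,0.003,-0.0785,0,0,0.4,0, -0.001,0.003,-0.0785,0,0,0.4,0, -0.001,0.003,-0.0785,0,0,0.4,0, -0.001,0.003,-0.0785,0,0,0.4,0, -0.001,0.003,-0.0785,0,0,0.4,0, -0.001,0.003,-0.0785,0,0,0.4,0, -0.001,0.003,-0.0785,0,0,0.4,0, -0.001,0.003,-0.0785,0,0,0.4,0]'
```

```text
clock: 12.5
eef_pos: [425.3, 113.0, 34.4]
tool_rot: [-3.14, -0.001, 1.555]
force: [0.4, 0.8, 6.2]
width: 17.2
```

Gripped (width 17.2), with the foot 22.4 mm below the TCP. Lifting and crossing the screen with the foot above 160 mm.

```bash
python3 -m pendant '[0,0,0.01,0,0,0,0, 0,0,0.03,0,0,0,0, 0,0,0.06,0,0,0,0, 0,0,0.10,0,0,0,0, 0,0,0.135,0,0,0,0, 0.01,-0.02,0.155,0,0,-1,0, 0.022,-0.05,0.16,0,0,-2,0, 0.034,-0.08,0.16,0,0,-3,0, 0.046,-0.11,0.16,0,0,-4,0, 0.06,-0.14,0.16,0,0,-5,0, 0.073,-0.17,0.16,0,0,-6,0, 0.086,-0.2,0.16,0,0,-7,0, 0.1,-0.23,0.16,0,0,-8,0, 0.112,-0.26,0.16,0,0,-8.6,0, 0.125,-0.29,0.16,0,0,-8.6,0, 0.138,-0.32,0.155,0,0,-8.6,0, 0.15,-0.35,0.145,0,0,-8.6,0, 0.158,-0.37,0.135,0,0,-8.6,0, 0.162,-0.38,0.125,0,0,-8.6,0, 0.162,-0.382,0.116,0,0,-8.6,0]'; python3 -m pendant '[0,0,0,0,0,0,0]'; python3 seat.py f;  python3 - <<'E'
import cv2,numpy as np
s=cv2.imread('pics/fs.png');t=cv2.imread('pics/ft.png')
a=cv2.resize(s[270:365,290:410],None,fx=5,fy=5,interpolation=2)
b=cv2.resize(t[150:245,350:390],None,fx=5,fy=5,interpolation=2)
cv2.imwrite('pics/fz.png',np.hstack([a,b]))
E
```

```text
clock: 14.17
eef_pos: [586.9, -271.2, 148.6]
tool_rot: [-3.139, -0.0, 1.401]
force: [0.1, -0.4, -1.3]
width: 17.3
clock: 14.25
eef_pos: [585.1, -269.4, 146.1]
tool_rot: [-3.134, -0.002, 1.402]
force: [-0.3, 0.6, -1.5]
width: 17.4
[ 585.97889281 -269.00744987  147.85145336] [-3.13666847e+00 -1.83447551e-03  1.40328286e+00]
```

View pics/fz.png

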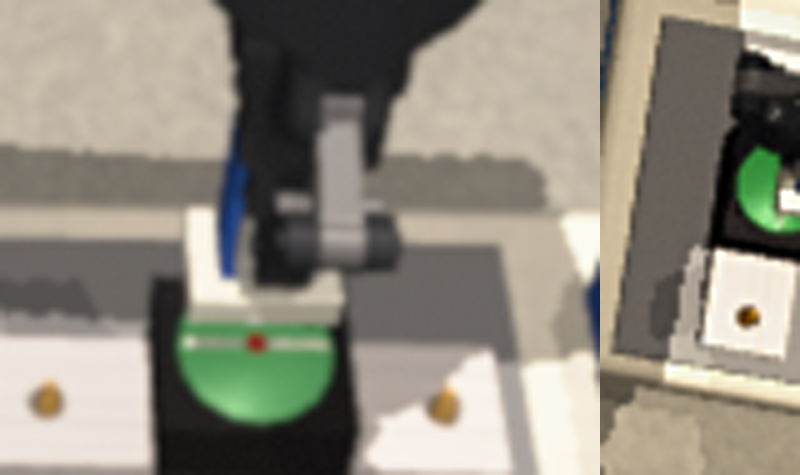

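```bash
python3 - <<'E'
from h import *
t=ctrl.get_image('top');s=ctrl.get_image('side')
f=lambda x,y:((x+.5)/5-.5+290,(y+.5)/5-.5+270)
H=hsv(s);d,n=blob(((H[:,:,0]<8)|(H[:,:,0]>172))&(H[:,:,1]>120)&(H[:,:,2]>90),(335,332,348,344));print('dot',d,n,f(257,342),atz(s,d,88),atz(s,f(257,342),88))
zt=147.9
yaw=1.4033-np.pi/2;c,S=np.cos(yaw),np.sin(yaw)
def mk(x,y,z):return np.array([[x+c*a-S*b,y+S*a+c*b,z+h] for a,b,h in((-20,-14,0),(20,-14,0),(-20,-14,12),(20,-14,12),(-20,14,12))])
ob=np.array([f(188,318),f(343,325),f(188,291),f(346,296),f(188,208)])
P=mk(586,-269,zt-22.4);print(np.round(proj(s,P)-ob,1))
R=least_squares(lambda q:(proj(s,mk(q[0],q[1],zt-22.4))-ob).ravel(),[586,-269]);print('foot',R.x,np.round(R.fun,1))
print('lens predicted from plate pins', ctrl.read_state()['eef_pos'])
# pins in plate (top visible z~60) side
for q in(f(47,396),f(444,400)):print(atz(s,q,60))
E
```

```text
dot [341.   338.25] 4 (341.0, 338.0) [ 587.90612105 -269.70474847   88.        ] [ 588.00049936 -269.32536437   88.        ]
[[ 0.8 -0.1]
 [-0.1 -0.9]
 [ 1.6  0.6]
 [ 0.5  0.2]
 [ 0.4 -1.2]]
foot [ 585.07694019 -269.25935046] [ 0.2  0.2 -0.7 -0.7  0.9  0.9 -0.2  0.5 -0.3 -0.9]
lens predicted from plate pins [ 587.08995617 -269.14292976  149.23893834]
[ 529.84385995 -262.59139467   60.        ]
[ 643.74403814 -280.64145123   60.        ]
```

Seen from the side camera alone, the foot at (585.1, -269.3) is about 2 mm short of the dot in x. I go down while correcting that.

```bash
python3 -m pendant '[0.0015,0,-0.004,0,0,0,0, 0.0015,0,-0.01,0,0,0,0, 0.0015,0,-0.016,0,0,0,0, 0.0015,0,-0.021,0,0,0,0, 0.0015,0,-0.025,0,0,0,0, 0.0015,0,-0.0275,0,0,0,0, 0.0015,0,-0.0275,0,0,0,0, 0.0015,0,-0.0275,0,0,0,0, 0.0015,0,-0.0275,0,0,0,0, 0.0015,0,-0.0275,0,0,0,0, 0.0015,0,-0.0275,0,0,0,0, 0.0015,0,-0.0275,0,0,0,0]'; python3 seat.py g;  python3 - <<'E'
import cv2,numpy as np
s=cv2.imread('pics/gs.png');t=cv2.imread('pics/gt.png')
a=cv2.resize(s[270:365,290:410],None,fx=5,fy=5,interpolation=2)
b=cv2.resize(t[150:245,350:390],None,fx=5,fy=5,interpolation=2)
cv2.imwrite('pics/gz.png',np.hstack([a,b]))
E
```

```text
clock: 15.45
eef_pos: [588.7, -269.2, 122.0]
tool_rot: [-3.14, -0.001, 1.404]
force: [-0.3, -1.0, -1.6]
width: 17.6
[ 588.67896254 -269.18492932  121.86324145] [-3.13968257e+00 -1.05346713e-03  1.40385930e+00]
```

View pics/gz.png

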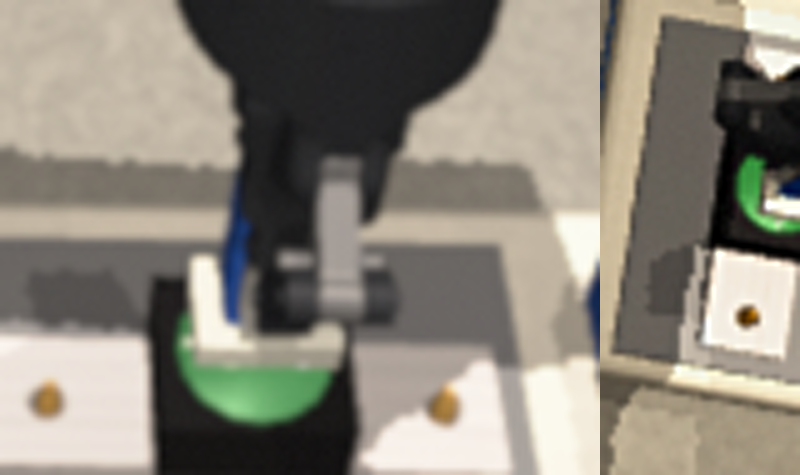

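```bash
python3 - <<'E'
from h import *
s=ctrl.get_image('side');f=lambda x,y:((x+.5)/5-.5+290,(y+.5)/5-.5+270)
e=ctrl.read_state();print(e['eef_pos'],e['tool_rot'],e['width'],e['force'])
yaw=1.404-np.pi/2;c,S=np.cos(yaw),np.sin(yaw)
def mk(x,y,z):return np.array([[x+c*a-S*b,y+S*a+c*b,z+h] for a,b,h in((-20,-14,0),(20,-14,0),(-20,-14,12),(20,-14,12),(-20,14,12))])
ob=np.array([f(194,362),f(343,367),f(194,335),f(345,334),f(190,256)])
for free in(0,1):
    g=lambda q:(proj(s,mk(q[0],q[1],q[2] if free else 99.4))-ob).ravel()
    R=least_squares(g,[588,-269,99.4]);print('foot',R.x,np.round(R.fun,1))
E
```

```text
[ 588.66314578 -269.17977382  121.84552134] [-3.13967719e+00 -1.07681002e-03  1.40379270e+00] 17.040433569832818 [-0.32217261  0.46473895 -1.30429173]
foot [ 588.74551654 -267.87614448   99.4       ] [-0.1 -0.2 -0.8 -0.7  0.6  0.8 -0.1  1.5  0.3 -1.5]
foot [ 588.75996655 -267.84309576   99.33747355] [-0.1 -0.2 -0.8 -0.7  0.6  0.8 -0.1  1.5  0.3 -1.5]
```

```bash
python3 -c "
from cell import ctrl
print(ctrl.finish_job())"
```

```text
the job is handed in; nothing more can be done
None
```

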